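# Fetch the tape measure from under the sliding till

## Robot

A 6-joint arm with a two-finger parallel gripper is mounted at the origin on a cart in front of the work surface, level with it; the furniture and walls round the work are solid. World frame = base frame: x ahead of the robot, y to its left, z up, the work surface at z = 0. Lengths are in mm, angles in rad, forces in N, time in s.
With the tool pointing down it reaches from about 300 to 950 mm from the base axis. Payload 3.1 kg.
Tool frame: the origin (TCP) lies on the centre line of the jaws, within the pads' length; the fingertips stand 22 mm ahead of it and the grasp point (between the pads) lies 3 mm ahead of it; z points along the fingers, y is the line along which they close (so a half turn about z gives the same grasp; the last joint's range is limited). The gripper opens to 85 mm and grips with 20 to 120 N. Pads are 22 mm wide; open, the fingers measure 114 mm over their backs; the gripper's body (76 mm by 85 mm) begins 54 mm behind the grasp point. The pads swing forward as they close: fully open they stand 13 mm farther back than shut.
Start: joints at [1.252, 0.308, 1.634, -0, 1.2, -0.07], TCP at [153.927, 605.755, 253.272] pointing down, gripper open.
Joint ranges: [-3.06, 3.06], [-0.79, 1.96], [0.05, 2.63], [-1.19, 4.34], [0.05, 2.64], [-2.94, 2.94]. Speed limits (rad/s): [2.79, 2.79, 3.14, 3.14, 3.14, 3.14].

## Interface

Orientations are given as a rotation vector (axis times angle).
In Python, from rig import readout, optics, order gives the robot as it stands. The module is installed in compiled form; this text tells all that it offers.
- The arm moves only by the tool send_rows, never from a script. Its argument "deltas" is text: rows parted by semicolons, each of 7 numbers parted by spaces: the finger opening in mm, from 0 to 85.4, then the shift along the tool's x, y, z in units of 40 mm (1.0 is 40 mm), then the turn, a rotation vector about the tool's x, y, z in units of 8 degrees (1.0 is 8 degrees). A call has exactly 8 rows; each row shifts and turns the commanded pose from where the row before left it, along the tool's axes as they then stand; what a row does not reach is not made up. A row lasts 1/8 s, in which the tool goes at most 62.5 mm and 10.7 degrees, less where a joint would pass 70% of its speed; a pose out of reach is approached as far as the arm can. A call is refused whole if a number of a shift passes 1 or a number of a turn 1, either way. A call with a gripper value outside its range is refused whole. The fingers move at their own pace and stop on an object; "grip_force" is the grip in N (left out, the last holds). Time passes only in rows, so rows that do not move let the fingers close, or fill a call up. It gives the time, the measured TCP pose, the force, the opening and the grip force at its end, in the units of the state.
- readout.get_obs(): the state, without advancing time (a new reading comes with each control period).
- optics.camera(name): name is "side" or "top"; returns a dict with "frame" (384x512x3 uint8, red, green, blue), "camera_matrix" (3x3 intrinsics, pixels), "k1" (the pictures are not rectified: a ray, as slopes to the right and down, at radius r is drawn at 1 + k1 r^2 times it, then the intrinsics apply), "R" (3x3) and "t" (3): a world point X has camera coordinates R X + t. Camera axes: x right, y down, z forward; pixel columns grow to the right and rows downward; lengths in mm; the calibration is good to about 2 mm. A picture is of the moment at which its call begins. There is no depth.
- order.close_job(): hands the job in; it is judged then, once.
The state is a dict: "time_s": time; "qpos": joint angles; "qd": joint speeds; "effort": joint torques, N m; "tcp_pos": TCP position; "eef_rot": TCP orientation; "ft_force": force on the tool from outside, world axes, zero at the start; "torque": the same for the moment, N m; "width": finger opening in mm; "grip_force": force on a finger pad.
Only numpy, scipy, OpenCV 4.12 (cv2) and the standard library are available. Lean on these libraries where they do the work, as an engineer would, in place of code of your own. Each camera call takes 0.05 s, during which the arm holds its last target. There are 200 camera calls.

## Task

Fetch the tape measure that lies in the tool box under the sliding till: hook a fingertip behind the till's far lip and drag the till towards you until it comes up against its stop and both roller catches have snapped in, gently enough that the unfastened box does not slide along the bench. Then lift the tape measure out and set it down upright, not dropped, on the bench close beside the middle part of the single wood strip waiting to be measured. Leave the till caught at the front, and the strip and the other things on the bench where they are.

Things in the scene. Friction and masses are not known exactly. Their poses are not given: they have to be found in the camera images.
- tool_box: open wooden tool box, no lid, 304 mm deep (x), 314 wide (y; 348 over the two carrying cleats), 128 high, walls 14 mm, about 2.1 kg, unfastened: a pull of roughly 13 to 18 N slides it. Origin: centre of its underside at bench level; +x points to its far (rear) wall, -x to the front on the robot's side, +y left, z up
- well (a point): centre of the box's inside floor, 16 mm above the bench, axes as the box's. Inside the box is 276 (x) by 286 mm (y); along each end wall (+y, -y) runs a runner 14 mm wide, top 78 mm above the bench, on which the till slides along x
- front_rim (a point): top inner edge of the box's front wall, middle. Behind it a stop batten (12 mm thick in x, 30 mm high, full width) lies on the runners, clamped 3 to 49 mm behind the wall, differently each time and not measured: where the till stops (till origin 37 to 83 mm in front of the box's origin) must be felt
- till: loose light-wood tray with waxed ends on the box's runners, 80 mm deep (x), 283 wide (y), 42 high, front and rear walls 6 mm, about 0.42 kg, a few small things in it. Origin: centre of its underside, 78 mm above the bench; axes as the box's. Rim 8 mm below the box's rim. Starts with a 45 to 60 mm gap to the rear wall; 1.5 mm play at each end, so drag it near its middle
- far_lip (a point): middle of the top edge of the till's far (rear) wall, outer face: 40 mm behind and 42 mm above the till's origin. Hook behind it, 20 to 35 mm down. Sliding takes 1 to 3 N; as the till meets the rollers, about 60 mm before the stop, 3 to 7 N for some mm; then 2 to 4 N along them; less as they snap in over the last mm; then it climbs fast at the stop
- catch_left (a joint): sprung steel roller (20 mm across, upright) in the left (+y) end wall, set with the batten: how far it is pressed into the wall, m. 0 = fully out: the till has not reached it, or it has snapped into the notch in the till's end, which happens only within 2 mm of the batten; 0.0015 to 0.0045 = the till presses it back
- catch_right (a joint): the same roller in the right (-y) end wall, opposite the left one
- tape: green tape measure with a black disc, 32 (x) by 70 (y) by 54 mm (z), about 0.2 kg, standing upright on the tool box floor under the till, 62 to 72 mm behind the box's origin. Origin: centre of its underside, z up. Grip it across its 32 mm thickness (x)
- strip: the single wood strip lying on the thin green cutting mat (2 mm) to the left of the tool box, 16 (x) by 310 (y, its length) by 10 mm (z). Origin: centre of its underside
- plane: bystander: blue block plane with red lever, 42 x 160 x 57 mm, standing right of the tool box. Origin: centre of its underside
- spray: bystander: dark spray bottle, 37 mm across, 129 mm high, standing right of the tool box. Origin: centre of its underside
Things that resemble listed ones, but are neither listed nor needed, are in the scene too. What is shaped like the tape but pink or red is not meant.

How it is judged (in metres and radians):
On the way, in this order (a step that is already met when the one before it is completed fails the run):
1. the till is dragged to mid-travel by a fingertip behind its far lip (contact force between the fingers and till above 1 N and x of the grasp point in the frame of till above 0.025 m and x of till in the frame of tool_box below 0.01 m).
2. the till is home: against the batten with both rollers snapped out into its notches (value of joint each of catch_left, catch_right below 0.001 m and x of till in the frame of tool_box below -0.033 m and linear speed of till below 0.02 m/s), for 0.2 s.
3. the tape measure is lifted clear of the box (height (world z) of tape above 0.135 m and contact force between the fingers and tape above 1 N).
4. it is set down on the bench beside the strip while still held (height (world z) of tape below 0.015 m and contact force between the fingers and tape above 0.5 N and x of tape in the frame of strip between -0.12 and 0.12 m).
At the end, for the whole second after the job is handed in: Till at the front against its batten, both rollers out in its notches (pressed in under 1 mm); tape measure upright (within 0.1 rad) and still on the bench or mat, its centre within 120 mm of the strip's centre line and within 160 mm of the strip's middle along its length (value of joint each of catch_left, catch_right below 0.001 m and x of till in the frame of tool_box below -0.033 m and height (world z) of tape below 0.008 m and angle between tape's own z axis and vertical below 0.1 rad and linear speed of tape below 0.01 m/s and x of tape in the frame of strip between -0.12 and 0.12 m and y of tape in the frame of strip between -0.16 and 0.16 m); the robot touches nothing.
It fails at once if the tool box was dragged along the bench (more than 5 mm) (distance of tool_box from where it was at the start of the episode above 0.005 m).
It fails at once if the strip was shifted more than 15 mm (distance of strip from where it was at the start of the episode above 0.015 m).
It fails at once if a bystander was shifted more than 20 mm (distance of any of plane, spray from where it was at the start of the episode above 0.02 m).
It also fails if it takes over 72 s, if anything falls off the work surface, if the arm or the gripper's body presses on something with over 40 N, if the wrist force passes 120 N, or if a joint passes its speed limit or range.

## Working session

There is one attempt and no reset: what is moved stays moved. The work goes in short steps, Python scripts to look and compute and a tool call to move; the robot and the scene stay as the last step left them, time stands still between calls to the robot, and variables do not carry over. Pictures are saved under pics/ and viewed, at most 11 in all, crops included, and the job is handed in when it is done.

Besides the shell and the picture viewer there is one more tool, called after "Call:" as name(argument=value, ...) on one line, values as JSON. send_rows: Moves the arm, as the interface text tells. Its arguments: {"type":"object","properties":{"deltas":{"type":"string"},"grip_force":{"type":"number"}},"required":["deltas"]}

```bash
mkdir -p pics; cat > h.py <<'E'
import numpy as np, cv2
from rig import readout, optics, order
from scipy.spatial.transform import Rotation as Rn
def ray(c,u,v):
    K=c["camera_matrix"]; p=np.array([(u-K[0,2])/K[0,0],(v-K[1,2])/K[1,1]]); q=p.copy()
    for _ in range(20): q=p/(1+c["k1"]*(q@q))
    R=np.array(c["R"]); return -R.T@np.array(c["t"]), R.T@np.array([q[0],q[1],1])
def onz(c,u,v,z):
    o,d=ray(c,u,v); return o+d*(z-o[2])/d[2]
def proj(c,X):
    x=np.array(c["R"])@np.array(X,float)+np.array(c["t"]); q=x[:2]/x[2]; q=q*(1+c["k1"]*(q@q)); K=c["camera_matrix"]
    return np.array([K[0,0]*q[0]+K[0,2],K[1,1]*q[1]+K[1,2]])
def snap(n):
    c=optics.camera(n); c["camera_matrix"]=np.array(c["camera_matrix"]); return c
def save(c,name,crop=None,s=1):
    f=c["frame"]
    if crop: f=f[crop[1]:crop[3],crop[0]:crop[2]]
    cv2.imwrite("pics/"+name,cv2.resize(f[:,:,::-1],None,fx=s,fy=s,interpolation=cv2.INTER_CUBIC))
def st():
    o=readout.get_obs(); R=Rn.from_rotvec(o["eef_rot"]).as_matrix()
    print(np.round(o["time_s"],2),np.round(o["tcp_pos"],1),"R",np.round(R,2).tolist(),"F",np.round(o["ft_force"],1),"w",o["width"],o["grip_force"]); return o
E
python3 - <<'E'
from h import *
st()
a=snap("top");b=snap("side")
for c in(a,b): print(-np.array(c["R"]).T@c["t"],c["camera_matrix"][0,0],c["k1"])
f=np.vstack([a["frame"],b["frame"]])
save(a,"top0.png",s=1.5);save(b,"side0.png",s=1.5)
E
```

```text
0.0 [153.7 605.  252. ] R [[-0.97, 0.25, -0.0], [0.25, 0.97, -0.0], [0.0, -0.0, -1.0]] F [-0.8 -0.3  0.6] w 85.53081962731278 0.0
[520.03235468  27.12792029 986.82228492] 358.75268110049973 -0.10499501762097523
[-71.65300883  85.82376031 754.44432443] 357.5818933936268 -0.038092290942949594
```

View pics/top0.png

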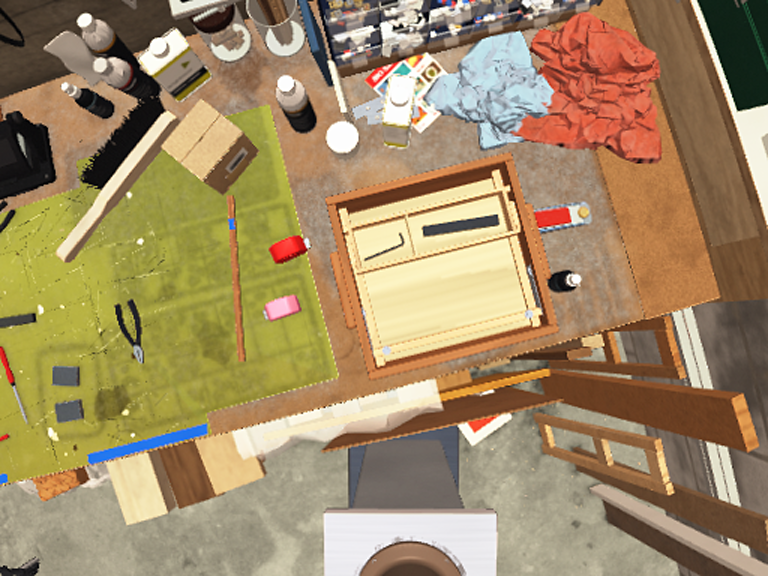

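View pics/side0.png

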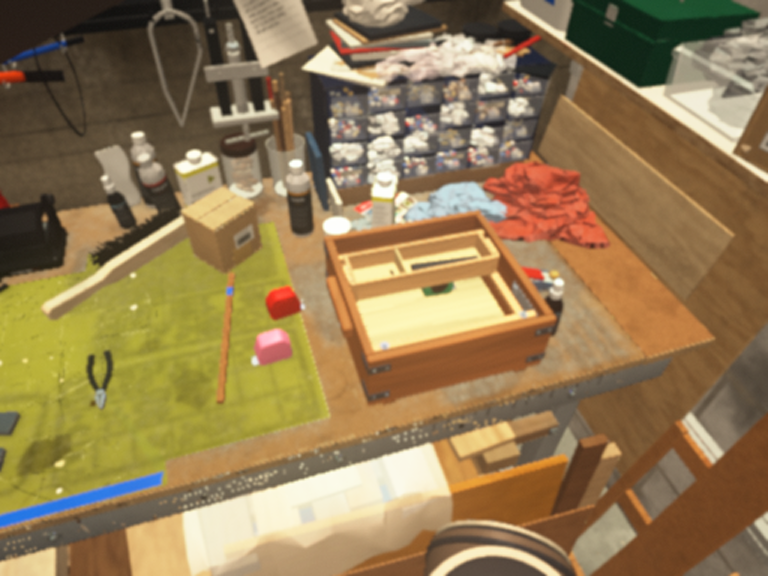

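Top view (1.5x): the box rim has corners at about (327,200), (511,154), (557,328) and (370,375), with the till at its rear. The wood strip runs from (231,197) to (241,360) on the mat, with the red (288,249) and pink (282,307) decoys beside it. The plane (560,215) and spray (565,281) stand right of the box. In the side view the green tape shows under the till at (437,288).

```bash
python3 - <<'E'
from h import *
a=snap("top");b=snap("side")
P=lambda L,z,c=a:[onz(c,u/1.5,v/1.5,z) for u,v in L]
C=P([(327,200),(511,154),(557,328),(370,375)],128)
print("rim",np.round(C,0).tolist(), np.round(np.mean(C,0),1),[round(np.linalg.norm(C[i]-C[(i+1)%4])) for i in range(4)])
hsv=cv2.cvtColor(b["frame"],cv2.COLOR_RGB2HSV)
print("strip",np.round(P([(231,197),(241,360)],12),0).tolist(),"dec",np.round(P([(288,249),(282,307)],40),0).tolist())
print("plane,spray",np.round(P([(538,217),(590,213)],40),0).tolist(),np.round(P([(578,281)],129),0).tolist())
save(a,"topc.png",(205,95,385,260),4.4)
E
```

```text
rim [[702.0, 136.0, 128.0], [777.0, -164.0, 128.0], [494.0, -234.0, 128.0], [420.0, 66.0, 128.0]] [598.3 -49.2 128. ] [310, 292, 308, 290]
strip [[734.0, 331.0, 12.0], [432.0, 307.0, 12.0]] dec [[632.0, 216.0, 40.0], [529.0, 226.0, 40.0]]
plane,spray [[689.0, -230.0, 40.0], [697.0, -325.0, 40.0]] [[569.0, -269.0, 129.0]]
```

View pics/topc.png

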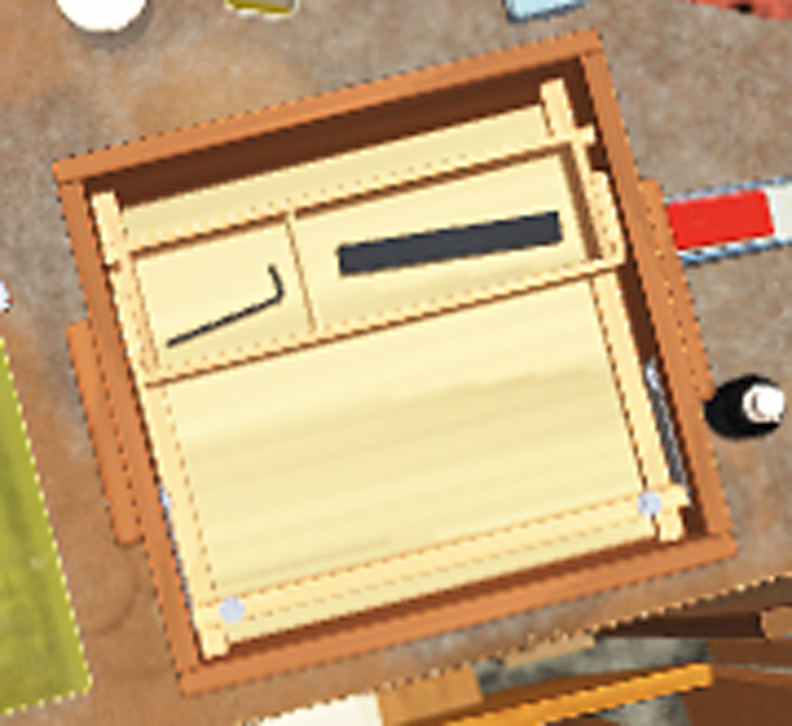

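The crop shows the rim corners at (55,160), (602,32), (735,550) and (185,692), and the till's rear wall running from (112,258) to (590,132). The till's front wall runs from (150,382) to (622,262), and the batten with its two clamp screws from (232,608) to (650,502).

```bash
python3 - <<'E'
from h import *
a=snap("top");b=snap("side")
Q=lambda L,z:np.array([onz(a,205+u/4.4,95+v/4.4,z) for u,v in L])
C=Q([(55,160),(602,32),(735,550),(185,692)],128)
m=C.mean(0); ex=(C[0]+C[1]-C[2]-C[3]); th=np.arctan2(ex[1],ex[0]); ey=C[0]+C[3]-C[1]-C[2]; th2=np.arctan2(-ey[0],ey[1])
print(np.round(m,1),th,th2,[round(np.linalg.norm(C[i]-C[(i+1)%4])) for i in range(4)])
t=(th+th2)/2; R=np.array([[np.cos(t),-np.sin(t)],[np.sin(t),np.cos(t)]])
B=lambda p:np.round((p[:,:2]-m[:2])@R,0).tolist()
print("till rear top",B(Q([(112,258),(590,132)],120)),"front",B(Q([(150,382),(622,262)],120)),"batten rear edge",B(Q([(215,598),(685,488)],108)))
# tape in side view : green mask
h=cv2.cvtColor(b["frame"],cv2.COLOR_RGB2HSV)
mk=cv2.inRange(h,(45,70,20),(90,255,255)); mk[:, :230]=0; mk[:,350:]=0;mk[:150]=0;mk[250:]=0
ys,xs=np.nonzero(mk); print("green",xs.min(),xs.max(),ys.min(),ys.max(),len(xs))
for z in(16,):
  p=onz(b,(xs.min()+xs.max())/2,ys.max(),z); print(p,B(np.array([p])))
save(b,"sidec.png",(215,135,375,270),4.4)
E
```

```text
[597.6 -50.2 128. ] 0.2377225670264765 0.24013818366517267 [313, 296, 309, 300]
till rear top [[90.0, 139.0], [96.0, -137.0]] front [[18.0, 134.0], [21.0, -136.0]] batten rear edge [[-106.0, 128.0], [-109.0, -141.0]]
green 283 301 190 195 24
[660.36477101 -78.61784699  16.        ] [[54.0, -42.0]]
```

View pics/sidec.png

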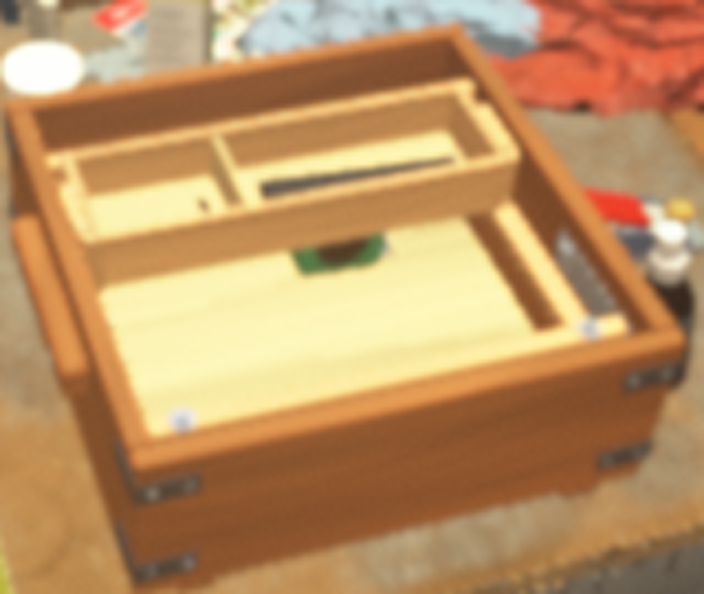

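The green tape with a black disc is under the till at crop (340,255), and it is the only green one; the red and pink ones on the mat are decoys. First I'll turn the tool so its y axis lies along box x, with the fingers closed.

Call:
send_rows(deltas="0 0 0 0 0 0 0.97;0 0 0 0 0 0 0.97;0 0 0 0 0 0 0.97;0 0 0 0 0 0 0.97;0 0 0 0 0 0 0.97;0 0 0 0 0 0 0.97;0 0 0 0 0 0 0.97;0 0 0 0 0 0 0.97", grip_force=40)

```text
time_s: 1.3
tcp_pos: [153.9, 605.7, 253.1]
eef_rot: [1.947, 2.466, -0.0]
ft_force: [-0.3, -0.5, 0.8]
width: 0.1
grip_force: 0.0
```

Call:
send_rows(deltas="0 -0.9 0.47 0 0 0 0;0 -0.9 0.47 0 0 0 0;0 -0.9 0.47 0 0 0 0;0 -0.9 0.47 0 0 0 0;0 -0.9 0.47 0 0 0 0;0 -0.9 0.47 0 0 0 0;0 -0.9 0.47 0 0 0 0;0 -0.9 0.47 0 0 0 0")

```text
time_s: 2.3
tcp_pos: [368.9, 360.4, 253.4]
eef_rot: [1.941, 2.47, 0.001]
ft_force: [0.1, -0.9, 0.3]
width: 0.1
grip_force: 0.0
```

Call:
send_rows(deltas="0 -0.9 0.47 0 0 0 0;0 -0.9 0.47 0 0 0 0;0 -0.9 0.47 0 0 0 0;0 -0.9 0.47 0 0 0 0;0 -0.9 0.47 0 0 0 0;0 -0.9 0.47 0 0 0 0;0 -0.9 0.47 0 0 0 0;0 0 0 0 0 0 0")

```text
time_s: 3.3
tcp_pos: [557.2, 145.6, 253.3]
eef_rot: [1.945, 2.466, 0.0]
ft_force: [0.3, 0.2, 0.3]
width: 0.1
grip_force: 0.0
```

```bash
cat >> h.py <<'E'
BO=np.array([597.6,-50.2]);BT=0.239
BR=np.array([[np.cos(BT),-np.sin(BT)],[np.sin(BT),np.cos(BT)]])
def need(bx,by,z):
    o=st(); p=np.array([*(BO+BR@[bx,by]),z]); R=Rn.from_rotvec(o["eef_rot"]).as_matrix()
    print("box pos",np.round(BR.T@(np.array(o["tcp_pos"])[:2]-BO),1),"units xyz",np.round(R.T@(p-o["tcp_pos"])/40,2),
     "yaw err deg",np.degrees(BT-np.arctan2(R[1,1],R[0,1])))
E
python3 -c "
from h import *
need(113,0,114)"
```

```text
3.3 [557.2 145.6 253.3] R [[-0.23, 0.97, 0.0], [0.97, 0.23, -0.0], [-0.0, 0.0, -1.0]] F [0.3 0.2 0.3] w 0.076472334150576 0.0
box pos [  7.  199.8] units xyz [-4.98  2.67  3.49] yaw err deg 0.23712465108103406
```

Call:
send_rows(deltas="0 -0.71 0.38 0 0 0 0;0 -0.71 0.38 0 0 0 0;0 -0.71 0.38 0.2 0 0 0;0 -0.71 0.38 0.2 0 0 0;0 -0.71 0.38 0.2 0 0 0;0 -0.71 0.38 0.3 0 0 0;0 -0.71 0.38 0.3 0 0 0;0 0 0 0.3 0 0 0")

```text
time_s: 4.3
tcp_pos: [706.6, -21.1, 192.6]
eef_rot: [1.943, 2.468, 0.0]
ft_force: [-0.4, 0.8, -0.2]
width: 0.1
grip_force: 0.0
```

```bash
python3 - <<'E'
from h import *
need(113,0,114)
a=snap("top");b=snap("side")
f=np.hstack([a["frame"][80:270,195:395],b["frame"][90:280,205:405]])
save({"frame":f},"hover.png",s=2)
E
```

```text
4.3 [706.6 -21.1 192.6] R [[-0.23, 0.97, 0.0], [0.97, 0.23, 0.0], [0.0, 0.0, -1.0]] F [-0.4  0.8 -0.2] w 0.12014812522528227 0.0
box pos [112.8   2.5] units xyz [-0.06  0.01  1.97] yaw err deg 0.11765321975227049
```

View pics/hover.png

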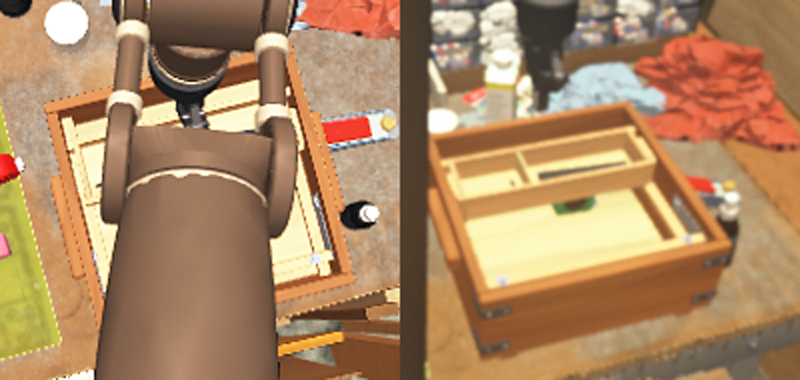

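Hover: the side view shows the fingertip at (540,105), over the slot behind the till. I'll lower slowly.

Call:
send_rows(deltas="0 -0.06 0 0.3 0 0 0;0 0 0 0.3 0 0 0;0 0 0 0.3 0 0 0;0 0 0 0.3 0 0 0;0 0 0 0.3 0 0 0;0 0 0 0.2 0 0 0;0 0 0 0.2 0 0 0;0 0 0 0.05 0 0 0")

```text
time_s: 5.4
tcp_pos: [707.1, -22.6, 115.2]
eef_rot: [1.941, 2.469, 0.001]
ft_force: [1.4, -0.1, 1.2]
width: -0.3
grip_force: 1.0
```

Call:
send_rows(deltas="0 0 -0.05 0 0 0 0;0 0 -0.05 0 0 0 0;0 0 -0.05 0 0 0 0;0 0 -0.05 0 0 0 0;0 0 -0.05 0 0 0 0;0 0 -0.05 0 0 0 0;0 0 0 0 0 0 0;0 0 0 0 0 0 0")

```text
time_s: 6.4
tcp_pos: [694.3, -25.6, 115.2]
eef_rot: [-1.941, -2.469, 0.001]
ft_force: [0.8, -0.4, -0.4]
width: 0.2
grip_force: 0.2
```

Call:
send_rows(deltas="0 0 -0.06 0 0 0 0;0 0 -0.06 0 0 0 0;0 0 -0.06 0 0 0 0;0 0 -0.06 0 0 0 0;0 0 -0.06 0 0 0 0;0 0 -0.06 0 0 0 0;0 0 -0.06 0 0 0 0;0 0 -0.06 0 0 0 0")

```text
time_s: 7.4
tcp_pos: [676.0, -30.1, 115.3]
eef_rot: [1.941, 2.47, 0.0]
ft_force: [1.6, 1.1, -1.1]
width: 0.2
grip_force: 0.9
```

```bash
python3 - <<'E'
from h import *
need(80,0,114)
a=snap("top");b=snap("side")
f=np.hstack([a["frame"][80:270,195:395],b["frame"][90:280,205:405]])
save({"frame":f},"hook.png",s=2)
E
```

```text
7.4 [676.  -30.1 115.3] R [[-0.24, 0.97, 0.0], [0.97, 0.24, -0.0], [-0.0, 0.0, -1.0]] F [ 1.6  1.1 -1.1] w 0.1665483091513521 0.9141832776367664
box pos [80.9  1. ] units xyz [-0.02 -0.02  0.03] yaw err deg 0.029943887242513602
```

View pics/hook.png

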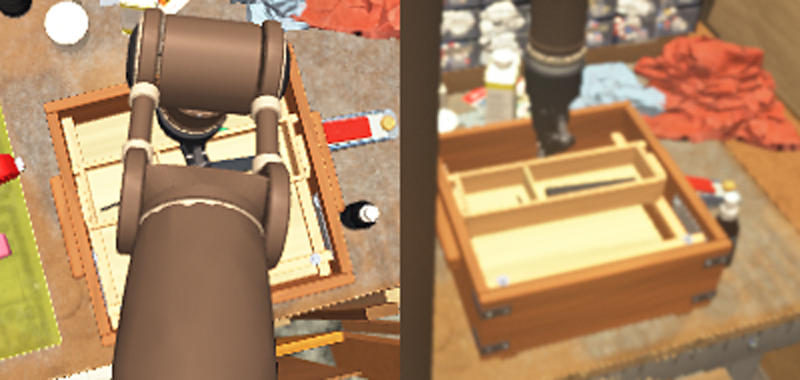

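The finger is behind the till's far wall (side view (548,150)) and the till has moved forward. The green tape is starting to show behind it at top view (222,128).

Call:
send_rows(deltas="0 0 -0.06 0 0 0 0;0 0 -0.06 0 0 0 0;0 0 -0.06 0 0 0 0;0 0 -0.06 0 0 0 0;0 0 -0.06 0 0 0 0;0 0 -0.06 0 0 0 0;0 0 -0.06 0 0 0 0;0 0 -0.06 0 0 0 0")

```text
time_s: 8.5
tcp_pos: [657.6, -34.9, 115.4]
eef_rot: [1.941, 2.469, 0.0]
ft_force: [1.9, -1.0, -0.9]
width: -0.2
grip_force: 1.3
```

Call:
send_rows(deltas="0 0 -0.06 0 0 0 0;0 0 -0.06 0 0 0 0;0 0 -0.06 0 0 0 0;0 0 -0.06 0 0 0 0;0 0 -0.06 0 0 0 0;0 0 -0.06 0 0 0 0;0 0 -0.06 0 0 0 0;0 0 -0.06 0 0 0 0")

```text
time_s: 9.5
tcp_pos: [640.0, -39.1, 115.8]
eef_rot: [1.94, 2.468, 0.003]
ft_force: [6.2, -0.5, -0.1]
width: -0.2
grip_force: 2.8
```

Call:
send_rows(deltas="0 0 -0.05 0 0 0 0;0 0 -0.05 0 0 0 0;0 0 -0.05 0 0 0 0;0 0 -0.05 0 0 0 0;0 0 -0.05 0 0 0 0;0 0 -0.05 0 0 0 0;0 0 -0.05 0 0 0 0;0 0 -0.05 0 0 0 0")

```text
time_s: 10.5
tcp_pos: [625.4, -43.3, 116.4]
eef_rot: [1.938, 2.466, 0.004]
ft_force: [5.8, -2.7, -0.7]
width: -0.0
grip_force: 2.4
```

Call:
send_rows(deltas="0 0 -0.05 0 0 0 0;0 0 -0.05 0 0 0 0;0 0 -0.05 0 0 0 0;0 0 -0.05 0 0 0 0;0 0 -0.05 0 0 0 0;0 0 -0.05 0 0 0 0;0 0 -0.05 0 0 0 0;0 0 -0.05 0 0 0 0")

```text
time_s: 11.5
tcp_pos: [608.0, -46.5, 115.7]
eef_rot: [1.941, 2.469, 0.001]
ft_force: [4.1, 0.1, 3.5]
width: 0.3
grip_force: 2.6
```

```bash
python3 -c "
from h import *
need(-10,0,114)"
```

```text
11.5 [608.  -46.5 115.7] R [[-0.24, 0.97, 0.0], [0.97, 0.24, 0.0], [0.0, 0.0, -1.0]] F [4.1 0.1 3.5] w 0.2557540825436967 2.5763484734397935
box pos [11.   1.2] units xyz [-0.03 -0.53  0.04] yaw err deg 0.03601469664422433
```

Call:
send_rows(deltas="0 0 -0.04 0 0 0 0;0 0 -0.04 0 0 0 0;0 0 -0.04 0 0 0 0;0 0 -0.04 0 0 0 0;0 0 -0.04 0 0 0 0;0 0 -0.04 0 0 0 0;0 0 -0.04 0 0 0 0;0 0 -0.04 0 0 0 0")

```text
time_s: 12.5
tcp_pos: [594.4, -49.9, 114.8]
eef_rot: [-1.94, -2.469, 0.002]
ft_force: [2.3, -0.0, 2.5]
width: -0.2
grip_force: 1.5
```

Call:
send_rows(deltas="0 0 -0.02 0 0 0 0;0 0 -0.02 0 0 0 0;0 0 -0.02 0 0 0 0;0 0 -0.02 0 0 0 0;0 0 -0.02 0 0 0 0;0 0 -0.02 0 0 0 0;0 0 -0.02 0 0 0 0;0 0 -0.02 0 0 0 0")

```text
time_s: 13.5
tcp_pos: [589.0, -51.1, 115.3]
eef_rot: [-1.941, -2.47, -0.0]
ft_force: [1.7, 0.4, -0.6]
width: -0.3
grip_force: 1.3
```

Call:
send_rows(deltas="0 0 -0.013 0 0 0 0;0 0 -0.013 0 0 0 0;0 0 -0.013 0 0 0 0;0 0 -0.013 0 0 0 0;0 0 -0.013 0 0 0 0;0 0 -0.013 0 0 0 0;0 0 -0.013 0 0 0 0;0 0 -0.013 0 0 0 0")

```text
time_s: 14.5
tcp_pos: [585.3, -52.2, 115.3]
eef_rot: [1.941, 2.47, 0.001]
ft_force: [2.4, 1.1, -0.9]
width: -0.0
grip_force: 1.2
```

Call:
send_rows(deltas="0 0 -0.013 0 0 0 0;0 0 -0.013 0 0 0 0;0 0 -0.013 0 0 0 0;0 0 -0.013 0 0 0 0;0 0 -0.013 0 0 0 0;0 0 -0.013 0 0 0 0;0 0 -0.013 0 0 0 0;0 0 -0.013 0 0 0 0")

```text
time_s: 15.5
tcp_pos: [583.9, -52.5, 116.4]
eef_rot: [1.939, 2.465, 0.008]
ft_force: [7.9, 4.9, -1.0]
width: 0.0
grip_force: 4.3
```

Call:
send_rows(deltas="0 0 -0.008 0 0 0 0;0 0 -0.008 0 0 0 0;0 0 0 0 0 0 0;0 0 0 0 0 0 0;0 0 0 0 0 0 0;0 0 0 0 0 0 0;0 0 0 0 0 0 0;0 0 0 0 0 0 0")

```text
time_s: 16.5
tcp_pos: [583.8, -52.5, 116.7]
eef_rot: [1.939, 2.465, 0.009]
ft_force: [7.6, 6.0, -1.6]
width: -0.2
grip_force: 4.5
```

```bash
python3 - <<'E'
from h import *
need(-14,0,114)
a=snap("top");b=snap("side");st()
f=np.hstack([a["frame"][100:270,200:370],b["frame"][125:295,210:380]])
save({"frame":f},"home.png",s=2.35)
E
```

```text
16.5 [583.8 -52.5 116.7] R [[-0.24, 0.97, 0.01], [0.97, 0.24, 0.0], [-0.0, 0.01, -1.0]] F [ 7.6  6.  -1.6] w -0.23741290529264408 4.53586220741272
box pos [-13.9   1. ] units xyz [-0.03 -0.    0.07] yaw err deg 0.078879483130244
16.6 [583.8 -52.5 116.7] R [[-0.24, 0.97, 0.01], [0.97, 0.24, 0.0], [-0.0, 0.01, -1.0]] F [ 8.   5.4 -2.7] w 0.04402175257045675 4.535754024982452
```

View pics/home.png

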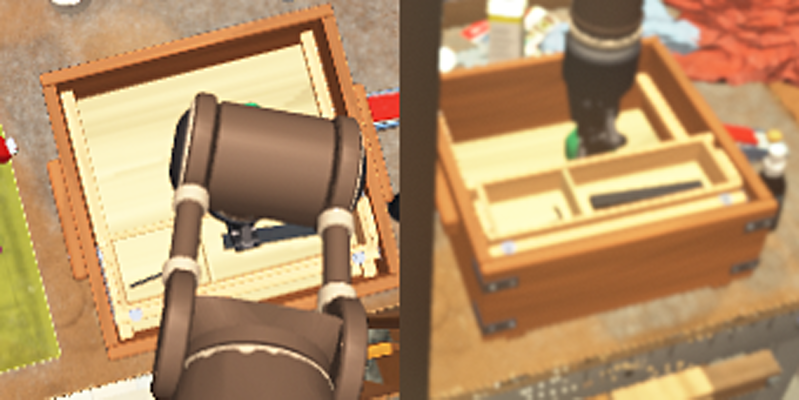

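The till now lies against the batten at the front: in the side view its front wall touches the batten, and the green tape is exposed at (573,142). The force has climbed to 9 N, so it is at the stop. I'll back off, rise and swing left to clear the view.

Call:
send_rows(deltas="0 0 0.1 0 0 0 0;0 0 0.2 0 0 0 0;0 0 0.2 0 0 0 0;0 0 0 -0.4 0 0 0;0 0 0 -0.6 0 0 0;0 0 0 -0.8 0 0 0;0 0 0 -0.8 0 0 0;0 0 0 -0.4 0 0 0")

```text
time_s: 17.6
tcp_pos: [600.8, -49.0, 238.6]
eef_rot: [1.939, 2.467, 0.003]
ft_force: [-0.6, -0.6, -0.3]
width: 0.1
grip_force: 0.0
```

Call:
send_rows(deltas="56 0.8 0 0 0 0 0;56 0.9 0 0 0 0 0;56 0.9 0 0 0 0 0;56 0.9 0 0 0 0 0;56 0.9 0 0 0 0 0;56 0.9 0 0 0 0 0;56 0.9 0 0 0 0 0;56 0 0 0 0 0 0")

```text
time_s: 18.6
tcp_pos: [540.0, 194.2, 235.1]
eef_rot: [-1.937, -2.472, 0.001]
ft_force: [1.1, 0.1, -0.2]
width: 56.3
grip_force: 0.0
```

```bash
python3 - <<'E'
from h import *
st()
a=snap("top");b=snap("side")
np.savez("ab.npz",a=a["frame"],b=b["frame"])
f=np.hstack([a["frame"][95:265,200:370],b["frame"][125:295,210:380]])
save({"frame":f},"clear.png",s=2.35)
for c,n in((a,"top"),(b,"side")):
  h=cv2.cvtColor(c["frame"],cv2.COLOR_RGB2HSV); mk=cv2.inRange(h,(45,90,20),(90,255,255))
  k,l,s,cc=cv2.connectedComponentsWithStats(mk)
  print(n,[(s[i].tolist(),np.round(cc[i],1).tolist()) for i in range(1,k) if s[i][4]>15])
E
```

```text
18.6 [540.  194.2 235.1] R [[-0.24, 0.97, -0.0], [0.97, 0.24, 0.0], [0.0, -0.0, -1.0]] F [ 1.1  0.1 -0.2] w 56.31418173372883 0.0
top [([465, 0, 47, 73, 2374], [493.9, 31.0]), ([262, 43, 12, 7, 46], [268.1, 46.6]), ([289, 144, 24, 16, 274], [300.1, 151.2])]
side [([379, 0, 126, 57, 4093], [432.6, 20.7]), ([281, 178, 20, 15, 176], [289.2, 183.7])]
```

View pics/clear.png

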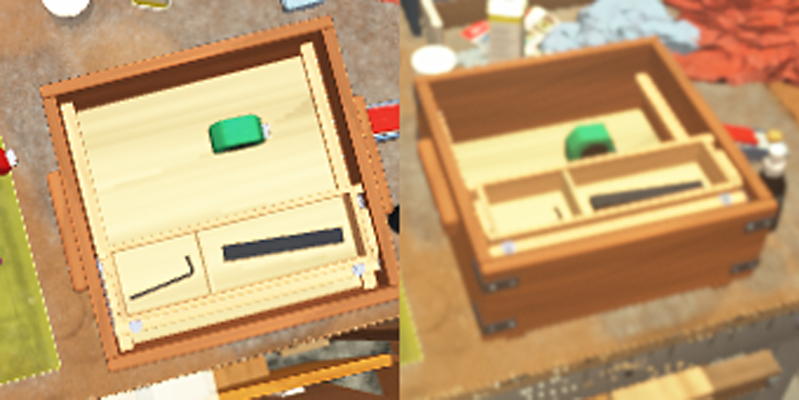

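The till sits square against the batten. The tape is fully exposed at top view (238,133), slightly turned like the box. Next I'll measure its pose and check the box hasn't moved.

```bash
python3 - <<'E'
from h import *
a=snap("top");b=snap("side")
out={}
for c,n in((a,"top"),(b,"side")):
  h=cv2.cvtColor(c["frame"],cv2.COLOR_RGB2HSV); mk=cv2.inRange(h,(45,80,15),(90,255,255)); mk[:120]=0;mk[210:]=0;mk[:,:270]=0;mk[:,330:]=0
  pts=np.argwhere(mk)[:,::-1]; 
  if n=="top":
    z=70; W=np.array([onz(c,u,v,z)[:2] for u,v in pts]); w=(W-BO)@BR
    print("box x pct",np.percentile(w[:,0],[1,50,99]),"y",np.percentile(w[:,1],[1,50,99]))
    # rear top edge: max box-x per y column bin
    yb=np.round(w[:,1]/6); e=np.array([[y*6,w[yb==y,0].max()] for y in np.unique(yb)]); print(np.round(e,1).tolist())
  print(n,cv2.minAreaRect(pts.astype(np.float32)))
  # projected candidate check
  for x in(62,67,72):
    cor=[np.round(proj(c,[*(BO+BR@[x+sx*16,-17+sy*35]),z]),0).tolist() for z in(16,70) for sx in(-1,1) for sy in(-1,1)]
    print(x,cor)
z=np.array([255])
need(67,-15,120)
E
```

```text
box x pct [46.15731971 62.14888633 79.08581452] y [-62.96799013 -34.71072374  -6.51628714]
[[-66.0, 71.7], [-60.0, 75.5], [-54.0, 77.3], [-48.0, 78.5], [-42.0, 79.2], [-36.0, 79.1], [-30.0, 79.7], [-24.0, 79.0], [-18.0, 79.6], [-12.0, 78.3], [-6.0, 74.5]]
top ((300.0192565917969, 151.0961456298828), (13.139780044555664, 22.357236862182617), 78.69007110595703)
62 [[306.0, 159.0], [281.0, 165.0], [303.0, 147.0], [278.0, 153.0], [308.0, 156.0], [282.0, 162.0], [305.0, 144.0], [279.0, 150.0]]
67 [[305.0, 157.0], [280.0, 163.0], [302.0, 145.0], [277.0, 152.0], [308.0, 154.0], [281.0, 160.0], [305.0, 142.0], [278.0, 148.0]]
72 [[305.0, 155.0], [280.0, 161.0], [302.0, 144.0], [277.0, 150.0], [307.0, 152.0], [281.0, 158.0], [304.0, 140.0], [278.0, 146.0]]
side ((289.4049377441406, 183.8459014892578), (12.940722465515137, 19.182044982910156), 76.75948333740234)
62 [[296.0, 196.0], [273.0, 201.0], [292.0, 189.0], [270.0, 193.0], [298.0, 183.0], [275.0, 187.0], [294.0, 175.0], [271.0, 180.0]]
67 [[295.0, 195.0], [273.0, 200.0], [292.0, 188.0], [269.0, 192.0], [297.0, 182.0], [274.0, 186.0], [293.0, 174.0], [270.0, 179.0]]
72 [[295.0, 194.0], [272.0, 198.0], [291.0, 187.0], [269.0, 191.0], [297.0, 180.0], [273.0, 185.0], [293.0, 173.0], [270.0, 177.0]]
18.8 [541.2 191.4 235.1] R [[-0.24, 0.97, -0.0], [0.97, 0.24, -0.0], [-0.0, -0.0, -1.0]] F [-0.3 -0.8 -0.1] w 55.92067890938568 0.0
box pos [  2.4 248.1] units xyz [-6.57  1.62  2.88] yaw err deg 0.06753297767541382
```

Call:
send_rows(deltas="60 -0.95 0.2 0 0 0 0;60 -0.95 0.2 0 0 0 0;60 -0.95 0.2 0 0 0 0;60 -0.95 0.2 0 0 0 0;60 -0.95 0.2 0 0 0 0;60 -0.95 0.2 0 0 0 0;60 -0.95 0.2 0 0 0 0;60 -0.43 0.13 0 0 0 0")

```text
time_s: 19.8
tcp_pos: [667.9, -71.6, 235.1]
eef_rot: [1.946, 2.466, -0.001]
ft_force: [-0.2, 0.2, -0.6]
width: 60.0
grip_force: 0.0
```

Call:
send_rows(deltas="60 0 0 0.5 0 0 0;60 0 0 0.5 0 0 0;60 0 0 0.5 0 0 0;60 0 0 0.3 0 0 0;60 0 0 0 0 0 0;60 0 0 0 0 0 0;60 0 0 0 0 0 0;60 0 0 0 0 0 0")

```text
time_s: 20.8
tcp_pos: [668.1, -68.5, 164.2]
eef_rot: [1.941, 2.469, 0.001]
ft_force: [-0.7, 1.5, 0.5]
width: 59.9
grip_force: 0.0
```

```bash
python3 - <<'E'
from h import *
need(63.5,-35,50)
b=snap("side")
save(b,"pre.png",(230,80,370,240),3.7)
E
```

```text
20.8 [668.1 -68.5 164.2] R [[-0.24, 0.97, 0.0], [0.97, 0.24, -0.0], [-0.0, 0.0, -1.0]] F [-0.7  1.5  0.5] w 59.94296085998184 0.0
box pos [ 64.2 -34.5] units xyz [-0.01 -0.02  2.86] yaw err deg 0.03359932787470276
```

View pics/pre.png

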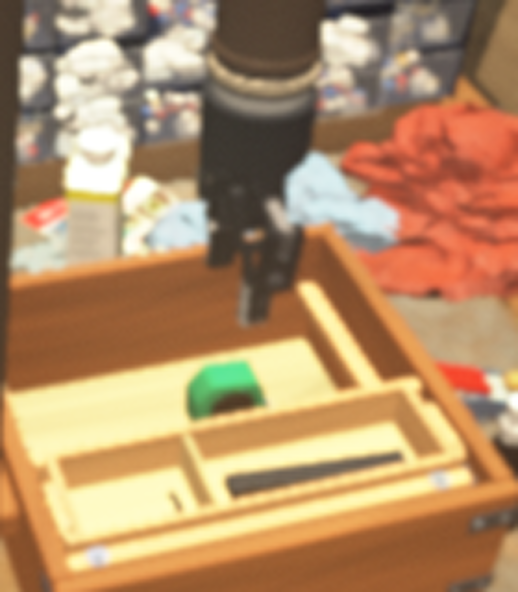

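The open fingers hang above the tape: front tip at (253,320), rear tip at (218,262), tape top at (225,378). I'll go down and close.

Call:
send_rows(deltas="60 0 0 0.4 0 0 0;60 0 0 0.4 0 0 0;60 0 0 0.4 0 0 0;60 0 0 0.4 0 0 0;60 0 0 0.4 0 0 0;60 0 0 0.4 0 0 0;60 0 0 0.3 0 0 0;60 0 0 0.15 0 0 0")

```text
time_s: 21.85
tcp_pos: [667.1, -68.3, 48.1]
eef_rot: [-1.941, -2.469, 0.001]
ft_force: [-0.4, -0.4, 0.3]
width: 60.1
grip_force: 0.0
```

Call:
send_rows(deltas="60 0 0 0 0 0 0;60 0 0 0 0 0 0;20 0 0 0 0 0 0;20 0 0 0 0 0 0;20 0 0 0 0 0 0;20 0 0 0 0 0 0;20 0 0 0 0 0 0;20 0 0 0 0 0 0", grip_force=40)

```text
time_s: 22.85
tcp_pos: [668.0, -68.5, 50.1]
eef_rot: [1.941, 2.469, 0.001]
ft_force: [-0.5, -0.6, 5.6]
width: 31.0
grip_force: 39.8
```

Call:
send_rows(deltas="20 0 0 -0.2 0 0 0;20 0 0 -0.4 0 0 0;20 0 0 -0.6 0 0 0;20 0 0 -0.7 0 0 0;20 0 0 -0.7 0 0 0;20 0 0 -0.7 0 0 0;20 0 0 -0.7 0 0 0;20 0 0 -0.5 0 0 0")

```text
time_s: 23.85
tcp_pos: [668.0, -68.4, 231.5]
eef_rot: [1.94, 2.468, 0.002]
ft_force: [0.0, 0.0, -2.3]
width: 30.7
grip_force: 39.3
```

Call:
send_rows(deltas="20 0.3 0 0 0 0 0;20 0.6 0.04 0 0 0 0;20 0.8 0.05 0 0 0 0;20 0.8 0.05 0 0 0 0;20 0.8 0.05 0 0 0 0;20 0.8 0.05 0 0 0 0;20 0.8 0.05 0 0 0 0;20 0.8 0.05 0 0 0 0")

```text
time_s: 24.85
tcp_pos: [624.5, 159.0, 226.9]
eef_rot: [-1.938, -2.468, 0.004]
ft_force: [-0.7, 0.4, -1.1]
width: 30.7
grip_force: 39.3
```

Call:
send_rows(deltas="20 0.8 0.05 0 0 0 0;20 0.8 0.05 0 0 0 0;20 0.8 0.05 0 0 0 0;20 0.8 0.05 0 0 0 0;20 0.8 0.05 0 0 0 0;20 0.8 0.05 0 0 0 0;20 0.7 0 0 0 0 0;20 0.4 0 0 0 0 0")

```text
time_s: 25.85
tcp_pos: [580.0, 390.7, 227.0]
eef_rot: [-1.937, -2.471, 0.006]
ft_force: [0.5, -0.2, -2.0]
width: 30.6
grip_force: 39.3
```

```bash
python3 - <<'E'
from h import *
o=st(); R=Rn.from_rotvec(o["eef_rot"]).as_matrix()
print(np.round(R.T@(np.array([580,390,36])-o["tcp_pos"])/40,2))
a=snap("top");b=snap("side")
f=np.hstack([a["frame"][60:290,60:290],b["frame"][90:320,50:280]])
save({"frame":f},"place.png",s=1.7)
E
```

```text
25.85 [580.  390.7 227. ] R [[-0.24, 0.97, -0.0], [0.97, 0.24, -0.0], [-0.0, -0.0, -1.0]] F [ 0.5 -0.2 -2. ] w 30.6314276022352 39.26029044116149
[-0.01  0.02  4.77]
```

View pics/place.png

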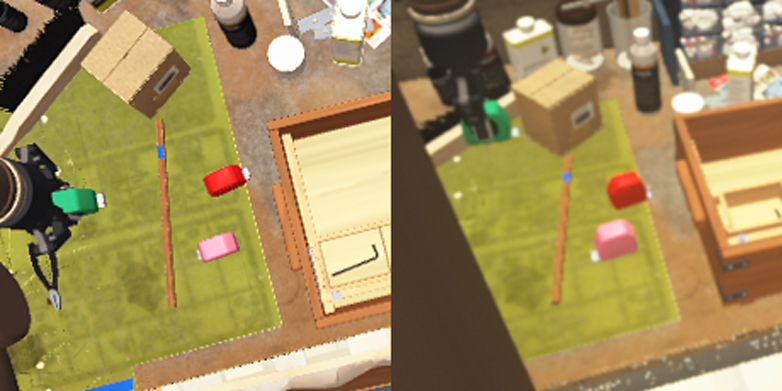

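The tape is held upright at top view (75,202), left of the strip, with free mat below it. Lowering now.

Call:
send_rows(deltas="20 0 0 0.4 0 0 0;20 0 0 0.7 0 0 0;20 0 0 0.8 0 0 0;20 0 0 0.8 0 0 0;20 0 0 0.7 0 0 0;20 0 0 0.5 0 0 0;20 0 0 0.4 0 0 0;20 0 0 0.2 0 0 0")

```text
time_s: 26.95
tcp_pos: [582.7, 388.0, 48.2]
eef_rot: [-1.942, -2.469, 0.001]
ft_force: [-0.0, -1.0, -1.7]
width: 30.5
grip_force: 39.3
```

Call:
send_rows(deltas="20 0 0 0.05 0 0 0;20 0 0 0.05 0 0 0;20 0 0 0.05 0 0 0;20 0 0 0.03 0 0 0;20 0 0 0.02 0 0 0;20 0 0 0.02 0 0 0;20 0 0 0 0 0 0;20 0 0 0 0 0 0")

```text
time_s: 27.95
tcp_pos: [582.8, 388.5, 40.5]
eef_rot: [1.941, 2.47, -0.0]
ft_force: [0.0, 0.1, -1.3]
width: 30.6
grip_force: 39.3
```

Call:
send_rows(deltas="20 0 0 0.02 0 0 0;20 0 0 0.02 0 0 0;20 0 0 0.02 0 0 0;20 0 0 0.02 0 0 0;20 0 0 0.02 0 0 0;20 0 0 0.02 0 0 0;20 0 0 0 0 0 0;20 0 0 0 0 0 0")

```text
time_s: 28.95
tcp_pos: [582.8, 388.5, 36.0]
eef_rot: [-1.941, -2.47, 0.0]
ft_force: [-1.6, 0.1, 0.8]
width: 30.6
grip_force: 39.6
```

Call:
send_rows(deltas="20 0 0 0.01 0 0 0;20 0 0 0.01 0 0 0;20 0 0 0.01 0 0 0;20 0 0 0.01 0 0 0;20 0 0 0 0 0 0;20 0 0 0 0 0 0;20 0 0 0 0 0 0;20 0 0 0 0 0 0")

```text
time_s: 29.95
tcp_pos: [582.9, 388.6, 35.9]
eef_rot: [-1.941, -2.47, 0.001]
ft_force: [-4.3, -1.7, 10.1]
width: 30.3
grip_force: 40.6
```

It is standing on the mat, so I'll release gradually and rise.

Call:
send_rows(deltas="20 0 0 -0.02 0 0 0;20 0 0 0 0 0 0;33 0 0 0 0 0 0;36 0 0 0 0 0 0;42 0 0 0 0 0 0;50 0 0 0 0 0 0;58 0 0 0 0 0 0;58 0 0 0 0 0 0")

```text
time_s: 30.95
tcp_pos: [582.9, 388.5, 34.8]
eef_rot: [1.941, 2.47, 0.0]
ft_force: [-0.2, 0.7, 0.5]
width: 57.8
grip_force: 0.0
```

Call:
send_rows(deltas="58 0 0 -0.2 0 0 0;58 0 0 -0.4 0 0 0;58 0 0 -0.7 0 0 0;58 0 0 -0.9 0 0 0;58 0 0 -0.9 0 0 0;58 0.6 0 -0.7 0 0 0;58 0.9 0 0 0 0 0;58 0.9 0 0 0 0 0")

```text
time_s: 31.95
tcp_pos: [560.8, 483.0, 190.0]
eef_rot: [1.942, 2.468, 0.006]
ft_force: [0.0, -1.0, 0.6]
width: 57.7
grip_force: 0.0
```

Call:
send_rows(deltas="58 0.8 -0.8 0 0 0 0;58 0.8 -0.8 0 0 0 0;58 0.8 -0.8 0 0 0 0;58 0.8 -0.8 0 0 0 0;58 0.3 -0.3 0 0 0 0;58 0 0 0 0 0 0;58 0 0 0 0 0 0;58 0 0 0 0 0 0")

```text
time_s: 32.95
tcp_pos: [392.7, 583.9, 186.9]
eef_rot: [1.944, 2.468, 0.0]
ft_force: [0.4, 0.5, 0.2]
width: 58.0
grip_force: 0.0
```

```bash
python3 - <<'E'
from h import *
o=st()
a=snap("top");b=snap("side")
f=np.hstack([a["frame"][80:270,120:370],b["frame"][110:300,120:370]])
save({"frame":f},"end.png",s=1.6)
for c,n,(x0,x1,y0,y1) in((a,"top",(90,200,120,250)),(b,"side",(60,200,120,290))):
  h=cv2.cvtColor(c["frame"],cv2.COLOR_RGB2HSV); mk=cv2.inRange(h,(65,90,30),(90,255,255)); m=mk*0; m[y0:y1,x0:x1]=mk[y0:y1,x0:x1]
  ys,xs=np.nonzero(m); print(n,xs.mean(),ys.mean(),len(xs),np.round(onz(c,xs.mean(),ys.mean(),45),0), cv2.minAreaRect(np.stack([xs,ys],1).astype(np.float32)))
  print("exp",[np.round(proj(c,[583,388,z]),1).tolist() for z in(2,56)])
E
```

```text
32.95 [392.7 583.9 186.9] R [[-0.23, 0.97, 0.0], [0.97, 0.23, -0.0], [-0.0, 0.0, -1.0]] F [0.4 0.5 0.2] w 57.98985893550146 0.0
top 132.4809688581315 183.47058823529412 289 [585. 376.  45.] ((132.48077392578125, 183.40383911132812), (12.355316162109375, 24.318397521972656), 78.69007110595703)
exp [[133.9, 185.4], [126.7, 184.1]]
side 124.72789115646259 210.55102040816325 147 [585. 383.  45.] ((125.28117370605469, 210.70782470703125), (9.69157600402832, 20.2237491607666), 81.46923065185547)
exp [[126.5, 221.7], [121.8, 208.4]]
```

View pics/end.png

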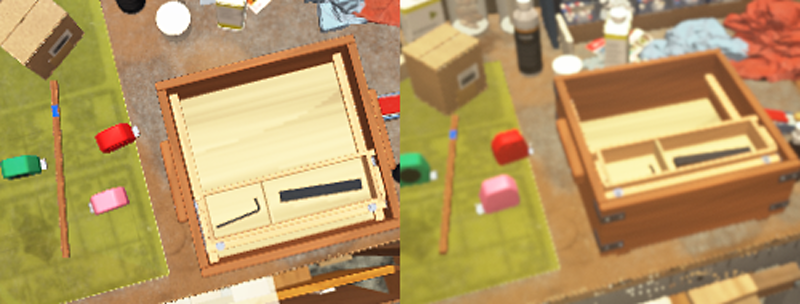

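The tape stands upright left of the strip at top view (22,166). The till is square against the batten, and the strip, decoys and box are unmoved. Handing in.

```bash
python3 -c "
from rig import order
print(order.close_job())"
```

```text
the job is handed in; nothing more can be done
None
```

I handed the job in at about 33 s: the till is home at the front against its batten, and the tape measure stands upright on the mat about 70 mm left of the strip's middle. That both rollers snapped in rests on the pull force climbing to about 9 N and the till sitting square; the rollers' positions can't be read directly.

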